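Two clementines from the chute

ROBOT

A 7-joint arm with a two-finger parallel gripper is mounted at the origin on the work surface; the furniture and walls round the work are solid. World frame = base frame: x ahead of the robot, y to its left, z up, the work surface at z = 0. Lengths are in m, angles in rad, forces in N, time in s.
With the tool pointing down it reaches from about 0.425 to 0.95 m from the base axis. Payload 4.7 kg.
Tool frame: the origin (TCP) lies between the finger pads; the fingertips stand tcp_to_tips ahead of it and the grasp point (between the pads) lies 2 mm behind it (tcp_to_tips is the distance from the TCP to the fingertips, in m); z points along the fingers, y is the line along which they close (so a half turn about z gives the same grasp; the last joint's range is limited). The gripper opens to 87 mm and grips with 3 to 60 N. Pads are 19 mm wide; open, the fingers measure 117 mm over their backs; the gripper's body (75 mm by 190 mm) begins 51 mm behind the grasp point.
Start: joints at [-1.201, 0.469, -0.049, 1.532, 0.024, 1.141, -0.082], TCP at [0.262, 0.622, 0.24] pointing down, gripper open.
Joint ranges: [-2.59, 2.59], [-0.33, 1.99], [-1.39, 1.29], [0.1, 2.45], [-1.04, 4.18], [0.21, 1.99], [-2.66, 2.66]. Speed limits (rad/s): [2.57, 2.57, 3.14, 3.14, 3.14, 3.14, 3.14].

INTERFACE

Orientations are given as a 3x3 rotation matrix whose columns are the frame's x, y, z axes.
In Python, from cell import state, get_image, close_job, tcp_to_tips gives the robot as it stands. The module is installed in compiled form; this text tells all that it offers.
- The arm moves only by the tool jog_arm, never from a script. Its argument "steps" is a list that holds one entry, the list of rows, each a list of 7 numbers: the closure, from -1 (fully open) to 1 (shut), so that 0 is half open, then the shift along the world's x, y, z scaled (see below), then the turn, a rotation vector about the world's x, y, z scaled (see below). A call has 1 to 10 rows; each row is the pose to reach, as a shift and turn from the pose commanded when the call began, turning the shorter way round; what a row does not reach only later rows make up. The controller multiplies each number of a shift by 250 mm and each number of a turn by 180 degrees. A row lasts 1/10 s, in which the tool goes at most 50 mm and 8.59 degrees, less where a joint would pass 70% of its speed; a pose out of reach is approached as far as the arm can. A call with a number of a shift or a turn outside -1 to 1 is refused whole. A call with a gripper value outside its range is refused whole. The fingers move at their own pace and stop on an object; the grip force is fixed at half the most. Time passes only in rows, so rows that repeat a pose let the fingers close. It gives the time, the measured TCP pose, the force, the opening and the grip force at its end, in the units of the state.
- state(): the state, without advancing time (a new reading comes with each control period).
- get_image(name): name is "side" or "top"; returns a dict with "color" (480x640x3 uint8, red, green, blue), "depth" (480x640 float32, m along the optical axis (not along the pixel's ray), 0 where there is no reading), "K" (3x3 intrinsics, pixels), "cam_to_world" (4x4, takes a point from camera to world coordinates). Camera axes: x right, y down, z forward; pixel columns grow to the right and rows downward; lengths in m; the calibration is good to about 2 mm. A picture is of the moment at which its call begins.
- close_job(): hands the job in; it is judged then, once.
The state is a dict: "time_s": time; "qpos": joint angles; "joint_vel": joint speeds; "effort": joint torques, N m; "eef_pos": TCP position; "eef_rot": TCP orientation; "force": force on the tool from outside, world axes, zero at the start; "torque": the same for the moment, N m; "grip_width": opening from 0.0 (shut) to 1.0 (fully open); "grasp_force": force on a finger pad.
Only numpy, scipy, OpenCV 4.12 (cv2) and the standard library are available. Lean on these libraries where they do the work, as an engineer would, in place of code of your own. Each camera call takes 0.05 s, during which the arm holds its last target. There are 200 camera calls.

TASK

Using only the outside of the fingers, push the empty bowl across the worktop until it stands squarely under the open end of the clementine chute. Then press down the red paddle of the rocking lever so that its green gate lifts, keep it down until both clementines have rolled into the bowl, and let go so that the gate drops shut. Do not lift the bowl or touch the clementines or the gate by hand, and leave the other things on the worktop alone.

Things in the scene. Friction and masses are not known exactly. Their poses are not given: they have to be found in the camera images.
- dispenser: Clementine dispenser, fixed to the worktop: wooden base 150 wide (its x) and 200 long (its y), two wooden cheeks, and between them an aluminium chute 84 wide inside, sloping 16 degrees down toward the dispenser's -y. Origin on the worktop surface under the lever's pivot (pivot 190 up); z up. The cheeks (114 over all) stand from y = -95 to +20, and only the chute reaches out beyond y = -95. The base runs from y = -95 to +105. The uprights at the pivot are 205 high.
- chute_lip (a point): Middle of the chute's lower open end, on its floor, at dispenser (0, -185, 68) mm; axes as the dispenser's. The underside of the chute is about 60 above the worktop here, so the bowl passes beneath it. Clementines leave in direction -y and land 10 to 60 beyond the lip, so the best place for the bowl's centre is about 30 beyond it.
- rocker (a joint): Angle of the green rocking lever on its pivot: 0 = at rest, gate shut; it grows as the paddle goes down, to a stop at 0.36 rad. A spring and the gate's weight bring it back; pressing takes about 2 to 4 N at the paddle. The lever lies along the dispenser's y, pivot 190 above the worktop. Clementines pass under the gate above about 0.25 rad, so press it to the stop; they roll out within a second.
- paddle_top (a point): Middle of the top face of the red square paddle (56x56x8, on the dispenser's +y end of the lever, 120 from the pivot, the part called rocker_c0), where to press: 201 above the worktop at rest, about 42 lower when fully pressed.
- gate_edge (a point): Middle of the lower edge of the green gate, a plate 66 wide, 6 thick and 55 high that hangs on a stem from the -y end of the lever, 150 from the pivot and 35 before the lip, in front of the clementines (the plate is called rocker_c1); it turns with the lever. 89 above the worktop when shut, about 60 higher when fully lifted.
- bowl: Empty cream bowl, loose, 0.3 kg, 170 across at the rim, 45 high, 110 across at the foot. Origin at the centre of its underside; z up.
- clementine_1: Orange clementine, a ball 52 across, first in the chute behind the gate. Its origin is on its skin and turns with it.
- clementine_2: Orange clementine, a ball 52 across, second in the chute, behind the first. Its origin is on its skin and turns with it.
- clementine_1_mid (a point): Centre of the first clementine.
- clementine_2_mid (a point): Centre of the second clementine.
- mug: Bystander, loose: white flower-patterned mug, 82x112x94 mm. Origin at the centre of its underside.
- yoghurt: Bystander, loose: white yoghurt tub with a fruit picture, 99x99x128 mm. Origin at the centre of its underside.
- candle: Bystander, loose: candle in a clear glass, 76x76x90 mm. Origin at the centre of its underside.
- spice_jar: Bystander, loose: spice jar with a red cap, 45x45x106 mm. Origin at the centre of its underside.
- cactus: Bystander, loose: cream pot with two round cacti, 115x115x112 mm. Origin at the centre of its underside.
- nozzle_bottle: Bystander, loose: slim white bottle with a nozzle, 47x47x168 mm. Origin at the centre of its underside.
Not all that is in view belongs to the job. Leave any grey, purple or yellow look-alike of the clementine_2 alone.

How it is judged:
On the way, in this order (a step that is already met when the one before it is completed fails the run):
1. the bowl stands under the chute's end while the gate is still shut (horizontal distance between bowl and chute_lip below 0.09 m and x of bowl in the frame of chute_lip between -0.035 and 0.035 m and value of joint rocker below 0.06 rad and linear speed of bowl below 0.02 m/s), for 0.2 s.
2. the paddle is pressed down by the fingers and the gate is lifted (horizontal distance between bowl and chute_lip below 0.09 m and x of bowl in the frame of chute_lip between -0.035 and 0.035 m and value of joint rocker above 0.15 rad and contact force between the fingers and rocker_c0 above 0.3 N), for 0.1 s.
3. both clementines lie in the bowl while the paddle is still held down (horizontal distance between each of clementine_1_mid, clementine_2_mid and bowl below 0.085 m and height (world z) of each of clementine_1_mid, clementine_2_mid below 0.09 m and value of joint rocker above 0.15 rad), for 0.1 s.
At the end, for the whole second after the job is handed in: Both clementines lie at rest in the bowl (centres within 85 mm of the bowl's centre and below 90 mm), the bowl stands level under the chute's end (its centre within 110 mm of the lip), and the lever is back at rest (under 0.05 rad), gate shut (horizontal distance between each of clementine_1_mid, clementine_2_mid and bowl below 0.085 m and height (world z) of each of clementine_1_mid, clementine_2_mid below 0.09 m and linear speed of each of clementine_1, clementine_2 below 0.05 m/s and angle between bowl's own z axis and vertical below 0.1 rad and linear speed of bowl below 0.03 m/s and horizontal distance between bowl and chute_lip below 0.11 m and value of joint rocker below 0.05 rad); the robot touches nothing.
It fails at once if the bowl is lifted or tipped (height (world z) of bowl above 0.02 m or angle between bowl's own z axis and vertical above 0.35 rad).
It fails at once if the robot touches a clementine (contact force between any of the fingers, the arm and clementine_1 above 0.5 N or contact force between any of the fingers, the arm and clementine_2 above 0.5 N).
It fails at once if the robot touches the gate (contact force between any of the fingers, the arm and rocker_c1 above 0.5 N).
It fails at once if a bystander is moved by more than 25 mm (distance of any of mug, yoghurt, candle, spice_jar, cactus, nozzle_bottle from where it was at the start of the episode above 0.025 m).
It also fails if it takes over 64 s, if anything falls off the work surface, if the arm or the gripper's body presses on something with over 40 N, if the wrist force passes 120 N, or if a joint passes its speed limit or range.

## Working session

There is one attempt and no reset: what is moved stays moved. The work goes in short steps, Python scripts to look and compute and a tool call to move; the robot and the scene stay as the last step left them, time stands still between calls to the robot, and variables do not carry over. Pictures are saved under pics/ and viewed, at most 10 in all, crops included, and the job is handed in when it is done.

Besides the shell and the picture viewer there is one more tool, called after "Call:" as name([rows], argument=value, ...), one row to a line, values as JSON. jog_arm: Moves the arm, as the interface text tells. Its arguments: {"type":"object","properties":{"steps":{"type":"array","items":{"type":"array","items":{"type":"array","items":{"type":"number"}}}}},"required":["steps"]}

```bash
mkdir -p pics
cat > h.py <<'E'
import numpy as np, cv2
from cell import *
def shot(n,f):
    d=get_image(n); cv2.imwrite(f'pics/{f}.png',d['color'][...,::-1]); np.savez(f'{f}.npz',**d); return d
def cloud(d):
    K=d['K'];z=d['depth'];v,u=np.mgrid[:z.shape[0],:z.shape[1]]
    p=np.stack([(u-K[0,2])/K[0,0]*z,(v-K[1,2])/K[1,1]*z,z],-1)
    T=d['cam_to_world'];w=p@T[:3,:3].T+T[:3,3]; w[z==0]=np.nan; return w
E
python3 - <<'E'
from h import *
for n in('side','top'):
    d=shot(n,n+'0');print(n,d['cam_to_world'].round(3).tolist(),d['K'].tolist())
s=state();print(s['eef_pos'],s['eef_rot'],s['force'],tcp_to_tips,s['time_s'],s['grip_width'])
E
```

```text
side [[0.874, -0.217, 0.434, -0.144], [-0.485, -0.347, 0.803, -1.126], [-0.023, -0.912, -0.409, 0.756], [0.0, 0.0, 0.0, 1.0]] [[607.8242779270189, 0.0, 315.9385872720154], [0.0, 607.8242779270189, 228.9495339925495], [0.0, 0.0, 1.0]]
top [[0.001, -0.994, 0.106, 0.403], [-1.0, -0.001, -0.006, 0.053], [0.007, -0.106, -0.994, 1.237], [0.0, 0.0, 0.0, 1.0]] [[454.0315464966597, 0.0, 317.08253874679735], [0.0, 454.0315464966597, 236.55263686643104], [0.0, 0.0, 1.0]]
[0.26189057 0.62158931 0.23861632] [[-9.21530132e-01  3.88306391e-01 -6.01418968e-04]
 [ 3.88306850e-01  9.21528730e-01 -1.60921480e-03]
 [-7.06435319e-05 -1.71647503e-03 -9.99998524e-01]] [-0.0525447   0.26049096  0.40396659] 0.017 0.1 0.999452857562355
```

View pics/side0.png

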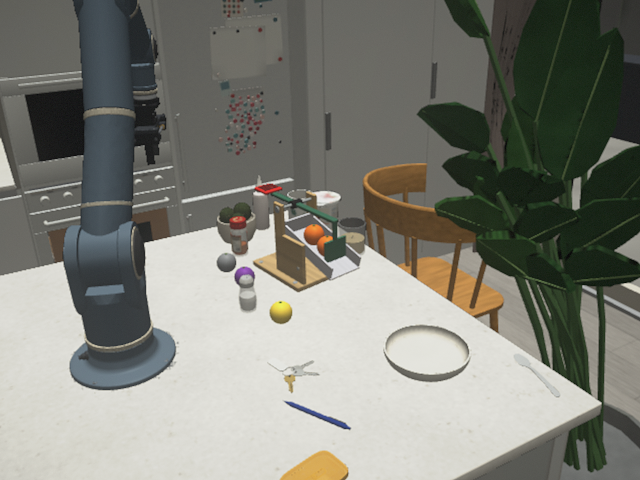

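View pics/top0.png

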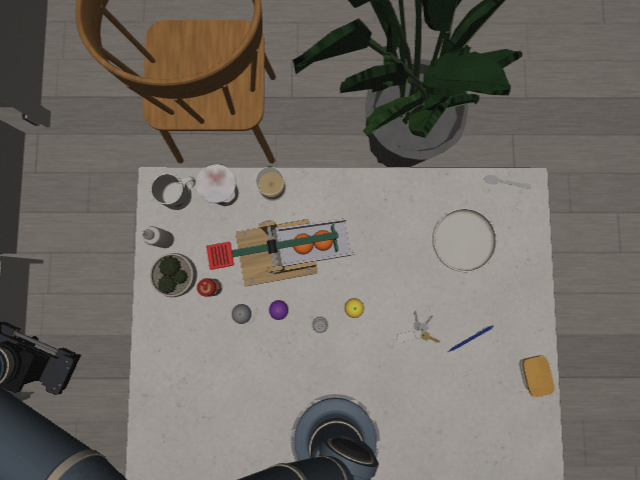

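The top view shows the bowl at about (464,240), the chute's open end at about (352,237), the red paddle at (220,256) and the gate at about (336,236). The orange clementines at (303,243) and (323,240) lie in the chute. The yellow (354,308), purple (278,310) and grey (241,314) balls lie outside it, so they are the look-alikes.

Run:
```python
from h import *
for n in('top','side'):
    d=dict(np.load(n+'0.npz'));w=cloud(d);c=d['color'].astype(int)
    hsv=cv2.cvtColor(d['color'],cv2.COLOR_RGB2HSV)
    # paddle: red, z .18-.22 
    m=(hsv[...,1]>150)&((hsv[...,0]<6)|(hsv[...,0]>174))&(w[...,2]>.17)&(w[...,2]<.23)
    P=w[m];print(n,'paddle',m.sum(),np.median(P,0).round(4),P.min(0).round(3),P.max(0).round(3))
    m=(hsv[...,0]>65)&(hsv[...,0]<95)&(hsv[...,1]>80)&(w[...,2]>.16)&(w[...,2]<.25)&(w[...,0]<.7)&(w[...,0]>.3)
    P=w[m];
    if len(P)>20:
        q=P[:,:2]-P[:,:2].mean(0);print('lever',len(P),P.mean(0).round(4),np.linalg.svd(q)[2][0] if len(P)<5000 else '',P.min(0).round(3),P.max(0).round(3))
    m=(w[...,1]<-.2)&(w[...,1]>-.48)&(w[...,0]>.38)&(w[...,0]<.66)&(w[...,2]>.035)&(w[...,2]<.06)
    P=w[m];(xy,r)=cv2.minEnclosingCircle(P[:,:2].astype(np.float32));print('bowl',len(P),xy,r,np.median(P[:,2]))
    m=(hsv[...,0]>4)&(hsv[...,0]<15)&(hsv[...,1]>180)&(w[...,2]>.08)&(w[...,2]<.2)&(w[...,0]>.4)&(abs(w[...,1]-.07)<.12)
    P=w[m];print('clem',len(P),P.mean(0).round(3))
    if n=='top':
        for u,v in[(350,222),(353,237),(354,254),(348,222),(348,237),(349,254),(243,286),(316,272),(272,246),(336,240)]:print((u,v),w[v,u].round(3))
        cv2.imwrite('pics/crop.png',cv2.resize(d['color'][200:300,200:370,::-1],None,fx=4.5,fy=4.5,interpolation=cv2.INTER_CUBIC))
```

```text
top paddle 476 [0.4707 0.2677 0.2012] [0.441 0.24  0.196] [0.501 0.299 0.208]
lever 575 [0.4975 0.1188 0.1949] [ 0.17898078 -0.98385257] [0.469 0.    0.189] [0.525 0.24  0.2  ]
bowl 422 (0.5229204893112183, -0.3465319275856018) 0.08569084107875824 0.043438316728869664
clem 336 [0.502 0.057 0.138]
(350, 222) [ 0.575 -0.045  0.003]
(353, 237) [ 0.534 -0.053  0.   ]
(354, 254) [ 0.487 -0.055  0.002]
(348, 222) [ 0.576 -0.04  -0.005]
(348, 237) [ 0.533 -0.039  0.002]
(349, 254) [ 0.48  -0.034  0.103]
(243, 286) [ 0.4    0.246 -0.002]
(316, 272) [0.438 0.048 0.014]
(272, 246) [0.492 0.15  0.201]
(336, 240) [0.511 0.    0.145]
side paddle 139 [0.4645 0.2556 0.2014] [0.437 0.235 0.195] [0.839 1.433 0.206]
lever 192 [0.4944 0.1054 0.1955] [ 0.18224353 -0.98325342] [ 0.466 -0.003  0.191] [0.521 0.239 0.204]
bowl 978 (0.5211899280548096, -0.34618622064590454) 0.08834995329380035 0.04170783385917004
clem 227 [0.497 0.055 0.141]
```

View pics/crop.png

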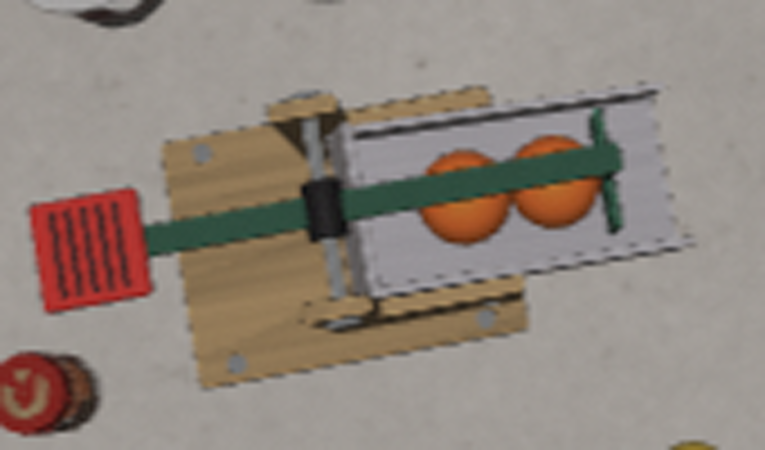

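Call:
jog_arm([
  [[-1, 0, 0, 0.44, 0, 0, 0], [-1, 0, 0, 0.44, 0, 0, 0], [-1, 1, -1, 0.44, 0, 0, -0.19], [-1, 1, -1, 0.44, 0, 0, -0.19], [-1, 1, -1, 0.44, 0, 0, -0.19], [-1, 1, -1, 0.44, 0, 0, -0.19], [-1, 1, -1, 0.44, 0, 0, -0.19], [-1, 1, -1, 0.44, 0, 0, -0.19], [-1, 1, -1, 0.44, 0, 0, -0.19], [-1, 1, -1, 0.44, 0, 0, -0.19]],
])

```text
time_s: 1.1
eef_pos: [0.518, 0.3639, 0.3496]
eef_rot: [[-0.533, 0.846, 0.003], [0.846, 0.533, -0.004], [-0.005, 0.001, -1.0]]
force: [-0.3, 0.0, 0.3]
grip_width: 0.999
grasp_force: 0.0
```

Call:
jog_arm([
  [[-1, 0, -1, 0, 0, 0, -0.193], [-1, 0, -1, 0, 0, 0, -0.193], [-1, 0, -1, 0, 0, 0, -0.193], [-1, 0, -1, 0, 0, 0, -0.193], [-1, 0, -1, 0, 0, 0, -0.193], [-1, 0, -1, 0, 0, 0, -0.193], [-1, 0, -1, 0, 0, 0, -0.193]],
])

```text
time_s: 1.8
eef_pos: [0.5118, 0.1213, 0.3496]
eef_rot: [[0.033, 0.999, 0.0], [0.999, -0.033, 0.001], [0.001, -0.0, -1.0]]
force: [-0.2, 1.1, 0.1]
grip_width: 1.0
grasp_force: 0.0
```

Call:
jog_arm([
  [[-1, 0, -1, 0, 0, 0, 0], [-1, 0, -1, 0, 0, 0, 0], [-1, 0, -1, 0, 0, 0, 0], [-1, 0, -1, 0, 0, 0, 0], [-1, 0, -1, 0, 0, 0, 0], [-1, 0, -1, 0, 0, 0, 0]],
])

```text
time_s: 2.4
eef_pos: [0.5114, -0.134, 0.3498]
eef_rot: [[0.041, 0.999, 0.0], [0.999, -0.041, -0.004], [-0.004, 0.0, -1.0]]
force: [-0.6, -0.3, 0.5]
grip_width: 1.005
grasp_force: 0.0
```

Call:
jog_arm([
  [[-1, 0, -1, 0, 0, 0, 0], [-1, 0, -1, 0, 0, 0, 0], [-1, 0, -1, 0, 0, 0, 0], [-1, 0, -1, 0, 0, 0, 0], [-1, 0, -1, 0, 0, 0, 0], [-1, 0, -1, 0, 0, 0, 0], [-1, 0, -1, 0, 0, 0, 0]],
])

```text
time_s: 3.1
eef_pos: [0.5132, -0.3771, 0.3483]
eef_rot: [[0.031, 1.0, -0.001], [1.0, -0.031, 0.001], [0.001, -0.002, -1.0]]
force: [0.6, 0.2, -0.2]
grip_width: 0.996
grasp_force: 0.0
```

Call:
jog_arm([
  [[-1, 0.02, -0.38, 0, 0, 0, 0], [-1, 0.02, -0.38, 0, 0, 0, 0], [-1, 0.02, -0.38, -0.96, 0, 0, 0], [-1, 0.02, -0.38, -0.96, 0, 0, 0], [-1, 0.02, -0.38, -0.96, 0, 0, 0], [-1, 0.02, -0.38, -0.96, 0, 0, 0], [-1, 0.02, -0.38, -0.96, 0, 0, 0], [-1, 0.02, -0.38, -0.96, 0, 0, 0]],
])

```text
time_s: 3.9
eef_pos: [0.5172, -0.4656, 0.1027]
eef_rot: [[0.026, 1.0, -0.008], [1.0, -0.026, 0.011], [0.011, -0.009, -1.0]]
force: [-0.9, 1.4, -0.3]
grip_width: 0.998
grasp_force: 0.0
```

Call:
jog_arm([
  [[-1, 0, 0, -0.15, 0, 0, 0], [-1, 0, 0, -0.3, 0, 0, 0], [-1, 0, 0, -0.32, 0, 0, 0], [-1, 0, 0, -0.32, 0, 0, 0], [-1, 0, 0, -0.32, 0, 0, 0]],
])

```text
time_s: 4.4
eef_pos: [0.519, -0.4738, 0.0326]
eef_rot: [[0.03, 1.0, 0.004], [1.0, -0.03, -0.003], [-0.003, 0.004, -1.0]]
force: [-0.9, 0.8, -0.9]
grip_width: 0.998
grasp_force: 0.0
```

Run:
```python
from h import *
d=shot('side','side1');s=state();print(s['eef_pos'],s['force'])
cv2.imwrite('pics/c1.png',cv2.resize(d['color'][230:430,330:600,::-1],None,fx=2.5,fy=2.5))
```

```text
[ 0.5188083  -0.47403205  0.03274409] [0.22121811 1.12636445 0.42204023]
```

View pics/c1.png

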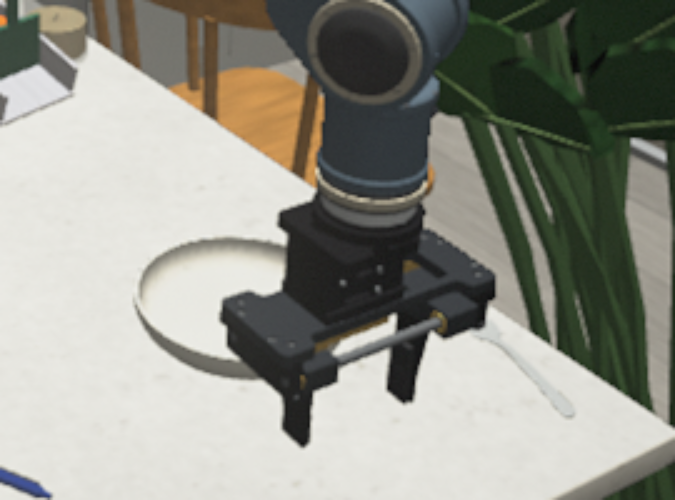

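The crop shows both open fingers standing on the worktop behind the bowl on the side away from the chute, at about (297,430) and (402,385), clear of the rim. I'll push slowly.

Call:
jog_arm([
  [[-1, 0.001, 0.04, 0, 0, 0, 0], [-1, 0.003, 0.08, 0, 0, 0, 0], [-1, 0.004, 0.12, 0, 0, 0, 0], [-1, 0.006, 0.17, 0, 0, 0, 0], [-1, 0.008, 0.22, 0, 0, 0, 0], [-1, 0.01, 0.27, 0, 0, 0, 0], [-1, 0.011, 0.32, 0, 0, 0, 0], [-1, 0.013, 0.37, 0, 0, 0, 0], [-1, 0.015, 0.42, 0, 0, 0, 0], [-1, 0.016, 0.47, 0, 0, 0, 0]],
])

```text
time_s: 5.45
eef_pos: [0.5212, -0.3545, 0.0297]
eef_rot: [[0.031, 1.0, 0.0], [1.0, -0.031, -0.0], [-0.0, 0.0, -1.0]]
force: [0.4, -1.2, 0.1]
grip_width: 1.002
grasp_force: 0.7
```

Call:
jog_arm([
  [[-1, 0.002, 0.05, 0, 0, 0, 0], [-1, 0.004, 0.1, 0, 0, 0, 0], [-1, 0.005, 0.15, 0, 0, 0, 0], [-1, 0.007, 0.2, 0, 0, 0, 0], [-1, 0.009, 0.25, 0, 0, 0, 0], [-1, 0.011, 0.3, 0, 0, 0, 0], [-1, 0.012, 0.34, 0, 0, 0, 0], [-1, 0.013, 0.37, 0, 0, 0, 0], [-1, 0.014, 0.39, 0, 0, 0, 0], [-1, 0.014, 0.4, 0, 0, 0, 0]],
])

```text
time_s: 6.45
eef_pos: [0.5247, -0.255, 0.0296]
eef_rot: [[0.031, 1.0, 0.0], [1.0, -0.031, 0.0], [0.0, 0.0, -1.0]]
force: [0.3, -1.2, 0.5]
grip_width: 1.001
grasp_force: 0.8
```

```bash
cat >> h.py <<'E'
def bowl(d):
    w=cloud(d);m=(w[...,2]>.034)&(w[...,2]<.05)&(w[...,0]>.38)&(w[...,0]<.68)&(w[...,1]>-.45)&(w[...,1]<.05)
    g=d['color'].astype(int);m&=(g.min(-1)>110)
    from scipy.optimize import least_squares
    P=w[m][:,:2];f=lambda c:np.hypot(P[:,0]-c[0],P[:,1]-c[1])-.083
    r=least_squares(f,np.median(P,0),loss='soft_l1',f_scale=.004);return r.x,len(P),np.median(abs(r.fun))
E
python3 - <<'E'
from h import *
for n in('top','side'):
    d=shot(n,n+'2');print(bowl(d))
s=state();print(s['eef_pos'],s['force'])
E
```

```text
(array([ 0.52723128, -0.17722109]), 189, np.float64(0.0008561051602890279))
(array([ 0.52386626, -0.17669129]), 347, np.float64(0.0012218408063857794))
[ 0.52459314 -0.25497929  0.02950269] [-0.90575201  0.34396234  0.37166795]
```

View pics/side2.png

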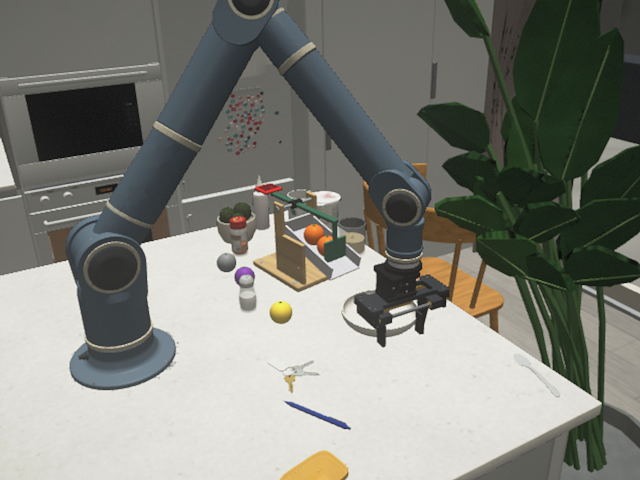

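The bowl is sliding squarely ahead of the fingers, rim at about (380,313). Measured centre is (0.526,-0.177), and it needs about 116 mm more.

Call:
jog_arm([
  [[-1, 0.002, 0.05, 0, 0, 0, 0], [-1, 0.004, 0.1, 0, 0, 0, 0], [-1, 0.006, 0.15, 0, 0, 0, 0], [-1, 0.008, 0.2, 0, 0, 0, 0], [-1, 0.011, 0.25, 0, 0, 0, 0], [-1, 0.013, 0.3, 0, 0, 0, 0], [-1, 0.015, 0.34, 0, 0, 0, 0], [-1, 0.017, 0.38, 0, 0, 0, 0], [-1, 0.018, 0.41, 0, 0, 0, 0], [-1, 0.019, 0.43, 0, 0, 0, 0]],
])

```text
time_s: 7.55
eef_pos: [0.5293, -0.1471, 0.0295]
eef_rot: [[0.031, 1.0, -0.0], [1.0, -0.031, 0.0], [0.0, -0.0, -1.0]]
force: [0.2, -1.1, 0.0]
grip_width: 0.997
grasp_force: 0.7
```

Call:
jog_arm([
  [[-1, 0.001, 0.015, 0, 0, 0, 0], [-1, 0.001, 0.025, 0, 0, 0, 0], [-1, 0.001, 0.03, 0, 0, 0, 0], [-1, 0.001, 0.03, 0, 0, 0, 0]],
])

```text
time_s: 7.95
eef_pos: [0.5295, -0.1404, 0.0295]
eef_rot: [[0.031, 1.0, 0.0], [1.0, -0.031, 0.0], [0.0, 0.0, -1.0]]
force: [0.7, -0.5, -0.8]
grip_width: 0.998
grasp_force: 0.3
```

Run:
```python
from h import *
for n in('top','side'):
    d=shot(n,n+'3');print(bowl(d))
s=state();print(s['eef_pos'],s['force'])
```

```text
(array([ 0.53224069, -0.062094  ]), 105, np.float64(0.0007814230309225179))
(array([ 0.52890137, -0.06218723]), 232, np.float64(0.0013255447075549778))
[ 0.52954545 -0.14046611  0.02955503] [ 0.46527646 -0.17303743 -0.70645367]
```

Call:
jog_arm([
  [[-1, 0, -0.1, 0, 0, 0, 0], [-1, 0, -0.28, 0, 0, 0, 0], [-1, 0, -0.28, 0, 0, 0, 0], [-1, 0, -0.28, 0, 0, 0, 0], [-1, 0, -0.28, 1, 0, 0, 0], [1, 0, -0.28, 1, 0, 0, 0], [1, 0, -0.28, 1, 0, 0, 0], [1, 0, -0.28, 1, 0, 0, 0], [1, 0, -0.28, 1, 0, 0, 0], [1, 0, -0.28, 1, 0, 0, 0]],
])

```text
time_s: 9.05
eef_pos: [0.533, -0.2109, 0.2864]
eef_rot: [[0.029, 0.999, 0.013], [1.0, -0.029, -0.002], [-0.001, 0.013, -1.0]]
force: [0.3, 0.1, -0.3]
grip_width: 0.632
grasp_force: 0.0
```

Call:
jog_arm([
  [[1, -0.1, 0, 0.3, 0, 0, 0], [1, -0.1, 0, 0.3, 0, 0, 0], [1, -0.1, 1, 0.3, 0, 0, 0], [1, -0.1, 1, 0.3, 0, 0, 0], [1, -0.1, 1, 0.3, 0, 0, 0], [1, -0.1, 1, 0.3, 0, 0, 0], [1, -0.1, 1, 0.3, 0, 0, 0], [1, -0.1, 1, 0.3, 0, 0, 0]],
])

```text
time_s: 9.85
eef_pos: [0.5033, 0.0497, 0.3532]
eef_rot: [[0.015, 1.0, -0.003], [1.0, -0.015, 0.003], [0.003, -0.003, -1.0]]
force: [-0.1, 0.4, -0.3]
grip_width: 0.012
grasp_force: 0.0
```

Call:
jog_arm([
  [[1, -0.14, 0.92, 0, 0, 0, 0], [1, -0.14, 0.92, 0, 0, 0, 0], [1, -0.14, 0.92, 0, 0, 0, 0], [1, -0.14, 0.92, 0, 0, 0, 0], [1, -0.14, 0.92, 0, 0, 0, 0], [1, -0.14, 0.92, 0, 0, 0, 0], [1, -0.14, 0.92, 0, 0, 0, 0]],
])

```text
time_s: 10.55
eef_pos: [0.4687, 0.2702, 0.3536]
eef_rot: [[0.028, 1.0, -0.001], [1.0, -0.028, -0.002], [-0.002, -0.001, -1.0]]
force: [0.8, -0.6, -1.1]
grip_width: 0.001
grasp_force: 0.0
```

Run:
```python
from h import *
for n in('top','side'):
    d=shot(n,n+'4');print(bowl(d))
s=state();print(s['eef_pos'],s['force'],s['grip_width'])
```

```text
(array([ 0.53239202, -0.06181029]), 262, np.float64(0.0009764583149574554))
(array([ 0.52859876, -0.06236906]), 381, np.float64(0.001436543699219195))
[0.4696708  0.26813267 0.35424955] [0.44654084 0.26854373 0.3643322 ] 0.00610621908385706
```

View pics/side4.png

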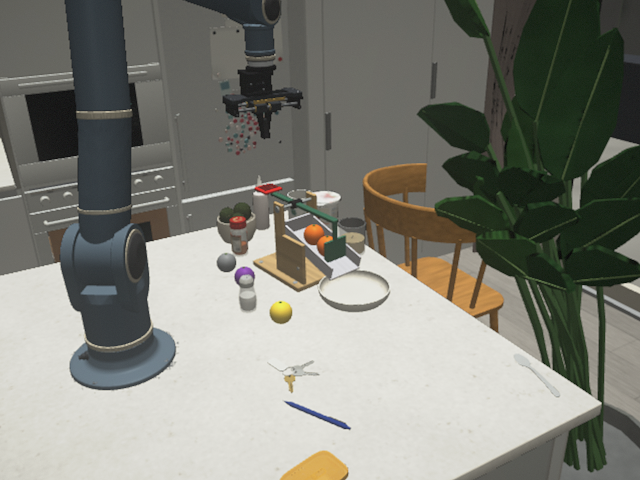

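The side view shows the bowl at (354,290) under the chute end, the gate shut, and the closed fingertips at (265,135) above the paddle at (268,188). Bowl position confirmed, so I'll press.

Call:
jog_arm([
  [[1, 0, 0, -0.2, 0, 0, 0], [1, 0, 0, -0.4, 0, 0, 0], [1, 0, 0, -0.5, 0, 0, 0], [1, 0, 0, -0.54, 0, 0, 0], [1, 0, 0, -0.58, 0, 0, 0], [1, 0, 0, -0.62, 0, 0, 0], [1, 0, 0, -0.66, 0, 0, 0], [1, 0, 0, -0.69, 0, 0, 0], [1, 0, 0, -0.69, 0, 0, 0], [1, 0, 0, -0.69, 0, 0, 0]],
])

```text
time_s: 11.65
eef_pos: [0.47, 0.27, 0.1825]
eef_rot: [[0.031, 1.0, 0.001], [1.0, -0.031, 0.001], [0.001, 0.001, -1.0]]
force: [0.0, -0.4, 2.8]
grip_width: 0.006
grasp_force: 1.4
```

Call:
jog_arm([
  [[1, 0, 0, 0, 0, 0, 0], [1, 0, 0, 0, 0, 0, 0], [1, 0, 0, 0, 0, 0, 0], [1, 0, 0, 0, 0, 0, 0], [1, 0, 0, 0, 0, 0, 0], [1, 0, 0, 0, 0, 0, 0], [1, 0, 0, 0, 0, 0, 0], [1, 0, 0, 0, 0, 0, 0], [1, 0, 0, 0, 0, 0, 0], [1, 0, 0, 0, 0, 0, 0]],
])

```text
time_s: 12.65
eef_pos: [0.4696, 0.2697, 0.1821]
eef_rot: [[0.031, 1.0, 0.0], [1.0, -0.031, 0.0], [0.0, 0.0, -1.0]]
force: [1.4, 2.0, 1.9]
grip_width: 0.005
grasp_force: 1.4
```

Run:
```python
from h import *
d=shot('side','side5');shot('top','top5')
s=state();print(s['eef_pos'],s['force'],s['time_s'])
cv2.imwrite('pics/c5.png',cv2.resize(d['color'][150:330,210:430,::-1],None,fx=3,fy=3))
```

```text
[0.46957721 0.26966171 0.18208476] [0.94046875 0.92330618 2.24398327] 12.75
```

View pics/c5.png

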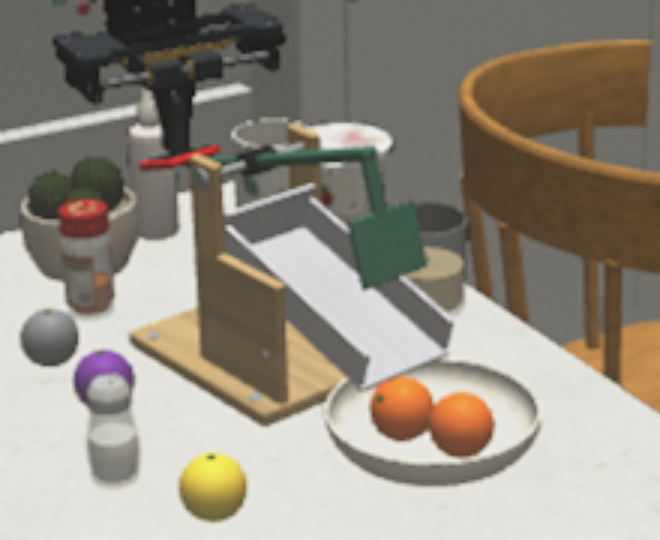

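The crop shows both clementines in the bowl at (402,407) and (462,423), with the gate still up at (388,245). I'll let go gently.

Call:
jog_arm([
  [[1, 0, 0, 0.03, 0, 0, 0], [1, 0, 0, 0.07, 0, 0, 0], [1, 0, 0, 0.11, 0, 0, 0], [1, 0, 0, 0.15, 0, 0, 0], [1, 0, 0, 0.2, 0, 0, 0], [1, 0, 0, 0.35, 0, 0, 0], [1, 0, 0, 0.5, 0, 0, 0], [1, 0, 0, 0.6, 0, 0, 0], [1, 0, 0, 0.6, 0, 0, 0], [1, 0, 0, 0.6, 0, 0, 0]],
])

```text
time_s: 13.75
eef_pos: [0.4695, 0.2691, 0.3325]
eef_rot: [[0.032, 0.999, 0.0], [0.999, -0.032, 0.0], [0.0, 0.0, -1.0]]
force: [-0.2, 0.3, -0.9]
grip_width: 0.002
grasp_force: 0.0
```

Call:
jog_arm([
  [[1, 0, 0, 0, 0, 0, 0], [1, 0, 0, 0, 0, 0, 0], [1, 0, 0, 0, 0, 0, 0], [1, 0, 0, 0, 0, 0, 0], [1, 0, 0, 0, 0, 0, 0], [1, 0, 0, 0, 0, 0, 0], [1, 0, 0, 0, 0, 0, 0], [1, 0, 0, 0, 0, 0, 0], [1, 0, 0, 0, 0, 0, 0], [1, 0, 0, 0, 0, 0, 0]],
])

```text
time_s: 14.75
eef_pos: [0.4696, 0.2696, 0.3321]
eef_rot: [[0.031, 1.0, 0.0], [1.0, -0.031, 0.0], [0.0, 0.0, -1.0]]
force: [-1.3, 0.5, -0.2]
grip_width: 0.007
grasp_force: 0.0
```

Run:
```python
from h import *
d=shot('side','side6');print(state()['eef_pos'])
cv2.imwrite('pics/c6.png',cv2.resize(d['color'][150:330,210:430,::-1],None,fx=3,fy=3))
```

```text
[0.46957217 0.26956762 0.33210855]
```

View pics/c6.png

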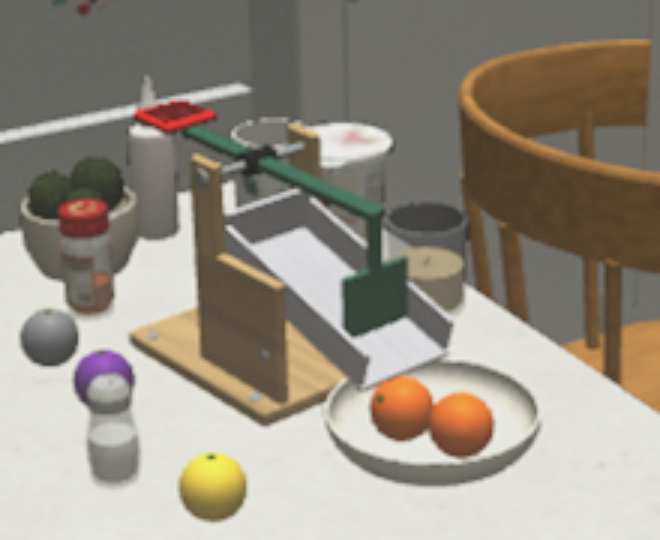

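The gate is down again at (375,297), the paddle is back up at (175,115), and both clementines lie still in the bowl at (402,407) and (462,423).

```bash
python3 -c "from cell import *;print(close_job())"
```

```text
the job is handed in; nothing more can be done
None
```

I handed in the job: the bowl is under the chute with both clementines at rest in it, the gate has dropped shut and the arm is clear; the hand-in returned no verdict.

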